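# Load the hopper wagon through the chute's spring flap

### The job

With one finger push down the loading chute's self-closing flap and keep it open, and with the other finger push the log along the trough and out through the mouth, so that it drops into the open hopper wagon below; then come away and let the flap spring shut. Push only: do not grip or lift the log, do not shift the wagon, and leave the engine, the ball and the little tree where they are.

Things in the scene. Friction and masses are not known exactly. Their poses are not given: they have to be found in the camera images.
- chute: Pale wooden loading chute fixed to the table: a level trough on trestles and, left of it, the flap's long thumb board. Origin on the table top (z = 0) straight below the middle of the trough's open mouth; x is the way the load is pushed (over the wagon), y to the left of that, z up. A toy railway runs along y in front of the mouth.
- trough_mouth (a point): Middle of the trough floor's edge at its open mouth, 90 mm above the table; axes as the chute's. The trough reaches back from here to x = -220 mm, its level floor at this height, 46 mm wide inside (y = -23 to +23 mm), open above, side walls 8 mm thick and 14 mm high.
- flap (a joint): Self-closing flap: a board along the trough, hinged at its rear end (axis along the chute's y at x = -230 mm, z = 121 mm), with a lip at its front end across the mouth. 0 rad = shut, grows as the board is pushed down, stop at 0.34; from about 0.09 the lip is below the trough floor. A spring shuts it: about 3 to 6 N at 100 to 200 mm from the hinge. Pushing the load at the shut lip does not open it.
- board_top (a point): Point on top of the flap's thumb board, on its middle line, 150 mm ahead of the hinge; shut, it is at chute x = -80, y = 54, z = 126 mm. The board is 40 mm wide (chute y = 34 to 74), 10 mm thick, chute x = -230 to +16 mm. Its lip (x = 8 to 16 mm) stands 20 mm above the trough floor. A fingertip pressing it to 8 mm above the trough-floor level opens the mouth anywhere ahead of x = -125, and may slide along it.
- log_center (a point): Centre of the load: a dark round wooden log, 32 mm across and 50 mm long, pale ends, 25 to 50 g, lying lengthwise (along the chute's x) on the trough floor with its centre 45 to 70 mm behind the mouth; it can roll a little sideways in the trough.
- wagon_in (a point): Middle of the inner floor (25 mm above the table) of the black open-topped hopper wagon under the mouth: inside 72 mm along the chute's x and 114 mm along y, walls 5 mm, rim 40 mm above this point (65 mm above the table). Loose, about 0.5 kg.
- engine: Battered toy engine on the railway, 62 x 110 mm, 91 mm tall, loose; origin under its centre. Leave alone.
- tree: Small turned wooden tree, 56 mm across, 107 mm tall, loose; origin under its centre. Leave alone.
- ball_center (a point): Centre of a wooden cargo ball, 36 mm across, resting loose on a 48 mm wooden ring on the table. Leave alone.
- log: The same log as a body (its origin turns with it as it rolls; use its centre).
- wagon: The hopper wagon; origin on the table under its centre, its outside 82 mm along the chute's x and 124 mm along y.
Mind the look-alikes: they are no part of the job. What is meant by the wagon is not orange or turquoise, and is the larger of those in its own colour.

How it is judged (in metres and radians):
On the way, in this order (a step that is already met when the one before it is completed fails the run):
1. a finger holds the flap open while the log is still in the trough (value of joint flap above 0.09 rad and contact force between the fingers and flap above 0.5 N and x of log_center in the frame of chute below -0.03 m), for 0.1 s.
2. the log's middle goes out past the mouth while a finger still holds the flap open (value of joint flap above 0.07 rad and contact force between the fingers and flap above 0.3 N and x of log_center in the frame of chute above 0.002 m), for 0.05 s.
At the end, for the whole second after the job is handed in: The log lies at rest inside the hopper wagon (its centre inside the walls and below the rim), the flap has sprung shut (under 0.03 rad), the wagon stands within 15 mm of where it stood (x of log_center in the frame of wagon_in between -0.036 and 0.036 m and y of log_center in the frame of wagon_in between -0.057 and 0.057 m and z of log_center in the frame of wagon_in below 0.036 m and linear speed of log below 0.02 m/s and value of joint flap below 0.03 rad and distance of wagon from where it was at the start of the episode below 0.015 m); the robot touches nothing.
It fails at once if the log is lifted (its centre more than 16 mm above its height in the trough) (height (world z) of log_center above 0.122 m).
It fails at once if the wagon is shoved more than 15 mm (distance of wagon from where it was at the start of the episode above 0.015 m).
It fails at once if the engine, tree or ball is moved more than 15 mm (distance of any of engine, tree, ball_center from where it was at the start of the episode above 0.015 m).
It also fails if it takes over 35 s, if anything falls off the work surface, if the arm or the gripper's body presses on something with over 40 N, if the wrist force passes 120 N, or if a joint passes its speed limit or range.

### The arm

A 7-joint arm with a two-finger parallel gripper is mounted at the origin on the work surface. World frame = base frame: x ahead of the robot, y to its left, z up, the work surface at z = 0. Lengths are in mm, angles in degrees, forces in N, time in s.
With the tool pointing down it reaches from about 425 to 975 mm from the base axis. Payload 16.7 kg.
Tool frame: the origin (TCP) lies midway between the tips of the shut fingers; the grasp point (between the pads) lies 19 mm behind it; z points along the fingers, y is the line along which they close (so a half turn about z gives the same grasp; the last joint's range is limited). The gripper opens to 85 mm and grips with 20 to 120 N. Pads are 22 mm wide; open, the fingers measure 114 mm over their backs; the gripper's body (76 mm by 85 mm) begins 54 mm behind the grasp point. The pads swing forward as they close: fully open they stand 13 mm farther back than shut.
Start: joints at [-80.185, 24.414, 4.234, 92.017, -1.954, 63.644, -3.845], TCP at [212.848, 640.523, 195.202] pointing down, gripper open.
Joint ranges: [-163.25, 163.25], [-28.42, 122.38], [-70.27, 78.77], [12.13, 141.07], [-58.53, 238.53], [9.26, 117.41], [-156.51, 156.51]. Speed limits (degrees/s): [108.29, 108.29, 136.94, 136.94, 172.46, 172.46, 172.46].

### API

Orientations are given as a 3x3 rotation matrix whose columns are the frame's x, y, z axes.
In Python, from workcell import ctrl gives the robot as it stands. The module is installed in compiled form; this text tells all that it offers.
- The arm moves only by the tool carry_out, never from a script. Its argument "commands" is a list of rows, each an object of numbers: "wx", "wy", "wz": the turn, a rotation vector about the tool's x, y, z in rad; "tx", "ty", "tz": the shift along the tool's x, y, z in units of 30 mm (1.0 is 30 mm); "jaw": the opening, from 0 (shut) to 1 (fully open). In form: [{"wx": .., "wy": .., "wz": .., "tx": .., "ty": .., "tz": .., "jaw": ..}, ...]. A call has 1 to 10 rows; each row is the pose to reach, as a shift and turn from the pose commanded when the call began, along the tool's axes at that moment; what a row does not reach only later rows make up. A row lasts 1/10 s, in which the tool goes at most 50 mm and 8.59 degrees, less where a joint would pass 70% of its speed; a pose out of reach is approached as far as the arm can. A call with a gripper value outside its range is refused whole. The fingers move at their own pace and stop on an object; the grip force is fixed at half the most. Time passes only in rows, so rows that repeat a pose let the fingers close. It gives the time, the measured TCP pose, the force, the opening and the grip force at its end, in the units of the state.
- ctrl.read_state(): the state, without advancing time (a new reading comes with each control period).
- ctrl.camera(name): name is "scene" or "top"; returns a dict with "pixels" (384x512x3 uint8, red, green, blue), "range_z" (384x512 float32, mm along the optical axis (not along the pixel's ray), 0 where there is no reading), "vertical_fov" (degrees; the focal length in pixels is half the picture's height over the tangent of half this angle, whatever the lens; pixels are square), "cx", "cy" (the principal point, pixels), "world_from_camera" (4x4, takes a point from camera to world coordinates). Camera axes: x right, y down, z forward; pixel columns grow to the right and rows downward; lengths in mm; the calibration is good to about 2 mm. A picture is of the moment at which its call begins.
- ctrl.job_done(): hands the job in; it is judged then, once.
The state is a dict: "time": time; "joint_pos": joint angles; "joint_velocities": joint speeds; "tau": joint torques, N m; "eef_pos": TCP position; "orientation": TCP orientation; "wrist_force": force on the tool from outside, world axes, zero at the start; "moment": the same for the moment, N m; "width": finger opening in mm; "finger_force": force on a finger pad.
Only numpy, scipy, OpenCV 4.12 (cv2) and the standard library are available. Lean on these libraries where they do the work, as an engineer would, in place of code of your own. Each camera call takes 0.05 s, during which the arm holds its last target. There are 200 camera calls.

## Working session

There is one attempt and no reset: what is moved stays moved. The work goes in short steps, Python scripts to look and compute and a tool call to move; the robot and the scene stay as the last step left them, time stands still between calls to the robot, and variables do not carry over. Pictures are saved under pics/ and viewed, at most 10 in all, crops included, and the job is handed in when it is done.

Besides the shell and the picture viewer there is one more tool, called after "Emit:" as name(argument=value, ...), one argument or row to a line, values as JSON. carry_out: Moves the arm, as the interface text tells. Its arguments: {"type":"object","properties":{"commands":{"type":"array"}},"required":["commands"]}

```bash
mkdir -p pics
cat > h.py <<'E'
import numpy as np, cv2
from workcell import ctrl
def cam(n):
    c=ctrl.camera(n); h=c["pixels"].shape[0]
    f=h/2/np.tan(np.radians(c["vertical_fov"]/2)); T=np.array(c["world_from_camera"])
    z=c["range_z"]; v,u=np.mgrid[0:z.shape[0],0:z.shape[1]]
    P=np.stack([(u-c["cx"])/f*z,(v-c["cy"])/f*z,z],-1)@T[:3,:3].T+T[:3,3]
    P[z==0]=np.nan
    return c["pixels"],P,T
E
python3 - <<'E'
from h import *
for n in("scene","top"):
    p,P,T=cam(n); np.savez(n+".npz",p=p,P=P,T=T)
    cv2.imwrite(f"pics/{n}0.png",cv2.resize(p[:,:,::-1],(800,600),interpolation=cv2.INTER_CUBIC)); print(n,T.round(2))
s=ctrl.read_state(); print(s)
E
```

```text
scene [[-1.10000e-01  6.80000e-01 -7.20000e-01  1.27291e+03]
 [ 9.90000e-01  7.00000e-02 -1.00000e-01  1.09660e+02]
 [-2.00000e-02 -7.30000e-01 -6.90000e-01  7.79220e+02]
 [ 0.00000e+00  0.00000e+00  0.00000e+00  1.00000e+00]]
top [[ 3.00000e-02 -1.00000e+00  7.00000e-02  5.26820e+02]
 [-1.00000e+00 -3.00000e-02 -1.00000e-02  1.51700e+01]
 [ 1.00000e-02 -7.00000e-02 -1.00000e+00  1.00433e+03]
 [ 0.00000e+00  0.00000e+00  0.00000e+00  1.00000e+00]]
{'time': 0.1, 'joint_pos': array([-80.18513471,  24.44757016,   4.23146289,  92.04808365,
        -1.95441015,  63.64370636,  -3.84490973]), 'joint_velocities': array([ 0.07749862, -0.13298118,  0.0123387 , -0.09118829,  0.03958786,
       -0.10113269,  0.01597276]), 'tau': array([ 9.63013445e-03, -9.51536822e+01,  3.77234817e+00, -4.64413333e+01,
        1.96807785e-02,  6.25026034e-03, -3.47512150e-05]), 'eef_pos': array([212.74105381, 640.16690166, 194.56692688]), 'orientation': array([[-9.48969453e-01,  3.15367861e-01, -2.98647702e-04],
       [ 3.15367993e-01,  9.48968778e-01, -1.13431134e-03],
       [-7.43179936e-05, -1.17061073e-03, -9.99999312e-01]]), 'wrist_force': array([-0.74565697,  0.09836669, -0.0827022 ]), 'moment': array([-0.01128781,  0.06283755,  0.00067068]), 'finger_force': 0.0, 'width': 85.38418108401606}
```

View pics/scene0.png

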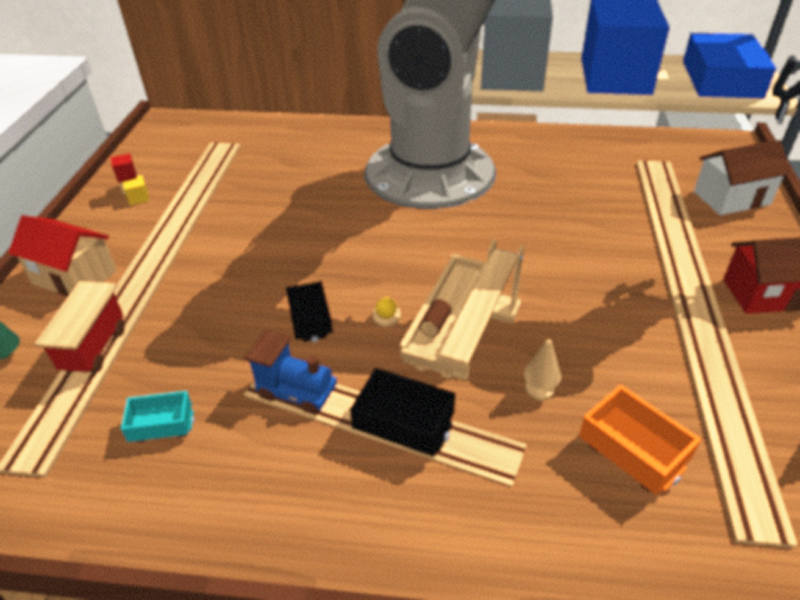

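View pics/top0.png

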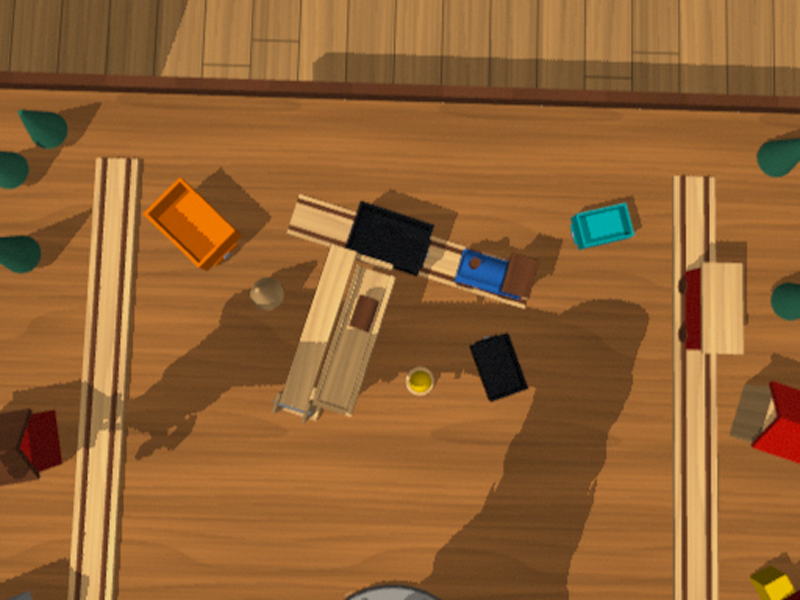

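The scene view shows the large black wagon at (403,410) under the chute mouth, the log at (437,318) and the board at (480,310). In the top view the wagon is at (390,238), the log at (363,313), the board at (322,325), the ball at (420,381), the tree at (266,293) and the engine at (497,275).
Wagon candidates in top: large black (390,238), small black (498,366), orange (192,224) and turquoise (603,225). The large black one on the rails under the mouth fits, being the larger of the black ones.

Run:
```python
from h import *
d=np.load("top.npz"); p=d["p"];P=d["P"]
X,Y,Z=P[...,0],P[...,1],P[...,2]
roi=np.zeros(Z.shape,bool); roi[120:275,165:270]=1
def rect(m,name):
    n,l,s,c=cv2.connectedComponentsWithStats(m.astype(np.uint8)); k=1+np.argmax(s[1:,4]); q=P[l==k]
    r=cv2.minAreaRect(q[:,:2].astype(np.float32)); print(name,len(q),np.round(r[0],1),np.round(r[1],1),round(r[2],1),"z",np.median(q[:,2]).round(1)); return q,r
for lo,hi,nm in((119,134,"board"),(96,112,"walls"),(84,95,"floor")):
    q,r=rect(roi&(Z>lo)&(Z<hi),nm); print(cv2.boxPoints(r).round(1).tolist())
hsv=cv2.cvtColor(p,cv2.COLOR_RGB2HSV)
dark=(hsv[...,2]<40)
w=np.zeros_like(roi); w[125:180,215:282]=1
q,r=rect(w&dark&(Z>15)&(Z<75),"wagon"); print(cv2.boxPoints(r).round(1).tolist())
lg=roi&(Z>100)&(Z<130)&(hsv[...,2]<125)&(hsv[...,1]>110); q,r=rect(lg,"log");print(cv2.boxPoints(r).round(1).tolist())
cv2.imwrite("pics/crop.png",cv2.resize(p[110:280,160:300,::-1],None,fx=3.5,fy=3.5,interpolation=cv2.INTER_CUBIC))
```

```text
board 1955 [545.2 128.8] [ 55.  259.4] 75.7 z 125.6
[[412.70001220703125, 134.1999969482422], [664.0999755859375, 70.19999694824219], [677.7000122070312, 123.4000015258789], [426.29998779296875, 187.39999389648438]]
walls 743 [531.7  72.9] [ 62.2 222.3] 74.0 z 103.4
[[416.20001220703125, 73.69999694824219], [629.9000244140625, 12.300000190734863], [647.0999755859375, 72.0999984741211], [433.3999938964844, 133.5]]
floor 1431 [536.7  71.9] [ 45.7 212.3] 74.0 z 89.6
[[428.29998779296875, 79.19999694824219], [632.4000244140625, 20.600000381469727], [645.0, 64.5], [441.0, 123.0999984741211]]
wagon 1578 [698.2  22.1] [124.   81.8] 72.3 z 25.2
[[640.4000244140625, -24.5], [718.2999877929688, -49.400001525878906], [756.0, 68.69999694824219], [678.0999755859375, 93.5999984741211]]
log 270 [574.1  57.1] [30.3 47.8] 71.2 z 118.9
[[546.5999755859375, 50.400001525878906], [591.7999877929688, 35.0], [601.5999755859375, 63.70000076293945], [556.4000244140625, 79.0999984741211]]
```

View pics/crop.png

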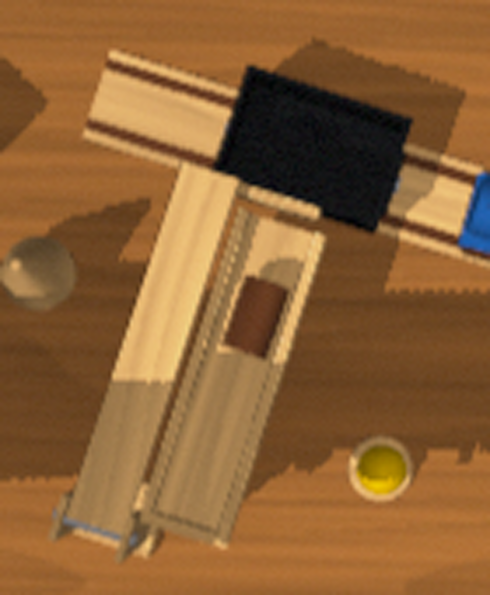

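The crop confirms the large black wagon on the rails, just beyond the lip (near crop (315,150)), with the log at (257,317) lying straight in the trough. The chute origin is about (638.6, 42.4) with x at -16°. First I move above the trough behind the log.

Emit:
carry_out(
  commands=[
    {"tx": -1.2,"ty": -1.0,"tz": 0,"wz": -0.04,"jaw": 0.52},
    {"tx": -2.6,"ty": -2.3,"wz": -0.04,"jaw": 0.52},
    {"tx": -4.0,"ty": -3.5,"wz": -0.04,"jaw": 0.52},
    {"tx": -5.2,"ty": -4.6,"wz": -0.04,"jaw": 0.52},
    {"tx": -6.4,"ty": -5.6,"wz": -0.04,"jaw": 0.52},
    {"tx": -7.6,"ty": -6.6,"wz": -0.04,"jaw": 0.52},
    {"tx": -8.8,"ty": -7.6,"wz": -0.04,"jaw": 0.52},
    {"tx": -10.0,"ty": -8.6,"wz": -0.04,"jaw": 0.52},
    {"tx": -11.2,"ty": -9.6,"wz": -0.04,"jaw": 0.52},
    {"tx": -12.4,"ty": -10.7,"wz": -0.04,"jaw": 0.52},
  ],
)

```text
invalid input at $.commands[0]: expected keys wx, wy, wz, tx, ty, tz, jaw
```

```bash
cat > go.py <<'E'
import sys
from h import *
o=np.array([638.6,42.4]);a=np.radians(-16);e=np.array([np.cos(a),np.sin(a)]);n=np.array([-e[1],e[0]])
def rep(cx,cy,z):
    s=ctrl.read_state();R=s["orientation"];p=s["eef_pos"];d=p[:2]-o
    t=np.append(o+cx*e+cy*n,z)
    from scipy.spatial.transform import Rotation as Ro
    G=np.c_[np.append(-e,0),np.append(n,0),[0,0,-1]]
    print("t",round(s["time"],2),"chute xyz",(d@e).round(1),(d@n).round(1),p[2].round(1),"w",round(s["width"],1),"F",s["wrist_force"].round(1))
    print("shift",(R.T@(t-p)/30).round(3),"turn",Ro.from_matrix(R.T@G).as_rotvec().round(3),"jv",abs(s["joint_velocities"]).max().round(2))
if __name__=="__main__": rep(*map(float,sys.argv[1:4]))
E
python3 go.py -116 27 170
```

```text
t 0.1 chute xyz -574.1 457.2 194.6 w 85.4 F [-0.7  0.1 -0.1]
shift [-15.854 -13.693   0.836] turn [-0.001  0.    -0.042] jv 0.13
```

Emit:
carry_out(
  commands=[
    {"wx": 0,"wy": 0,"wz": -0.04,"tx": -1.2,"ty": -1.0,"tz": 0,"jaw": 0.52},
    {"wx": 0,"wy": 0,"wz": -0.04,"tx": -2.4,"ty": -2.1,"tz": 0,"jaw": 0.52},
    {"wx": 0,"wy": 0,"wz": -0.04,"tx": -3.6,"ty": -3.1,"tz": 0,"jaw": 0.52},
    {"wx": 0,"wy": 0,"wz": -0.04,"tx": -4.8,"ty": -4.2,"tz": 0,"jaw": 0.52},
    {"wx": 0,"wy": 0,"wz": -0.04,"tx": -6.0,"ty": -5.2,"tz": 0,"jaw": 0.52},
    {"wx": 0,"wy": 0,"wz": -0.04,"tx": -7.2,"ty": -6.2,"tz": 0,"jaw": 0.52},
    {"wx": 0,"wy": 0,"wz": -0.04,"tx": -8.4,"ty": -7.3,"tz": 0,"jaw": 0.52},
    {"wx": 0,"wy": 0,"wz": -0.04,"tx": -9.6,"ty": -8.3,"tz": 0,"jaw": 0.52},
    {"wx": 0,"wy": 0,"wz": -0.04,"tx": -10.8,"ty": -9.3,"tz": 0,"jaw": 0.52},
    {"wx": 0,"wy": 0,"wz": -0.04,"tx": -12.0,"ty": -10.4,"tz": 0,"jaw": 0.52},
  ],
)

```text
time: 1.1
eef_pos: [456.7, 229.3, 195.2]
orientation: [[-0.961, 0.277, 0.0], [0.277, 0.961, 0.0], [0.0, 0.0, -1.0]]
wrist_force: [0.8, 0.4, -0.4]
width: 44.6
finger_force: 0.0
```

```bash
python3 go.py -116 27 170
```

```text
t 1.1 chute xyz -226.4 129.5 195.2 w 44.6 F [ 0.8  0.4 -0.4]
shift [-3.684 -3.413  0.84 ] turn [ 0.    -0.    -0.001] jv 58.5
```

Emit:
carry_out(
  commands=[
    {"wx": 0,"wy": 0,"wz": 0,"tx": -1.2,"ty": -1.1,"tz": 0,"jaw": 0.52},
    {"wx": 0,"wy": 0,"wz": 0,"tx": -2.4,"ty": -2.2,"tz": 0,"jaw": 0.52},
    {"wx": 0,"wy": 0,"wz": 0,"tx": -3.4,"ty": -3.2,"tz": 0.2,"jaw": 0.52},
    {"wx": 0,"wy": 0,"wz": 0,"tx": -3.7,"ty": -3.4,"tz": 0.5,"jaw": 0.52},
    {"wx": 0,"wy": 0,"wz": 0,"tx": -3.7,"ty": -3.4,"tz": 0.8,"jaw": 0.52},
    {"wx": 0,"wy": 0,"wz": 0,"tx": -3.7,"ty": -3.4,"tz": 0.8,"jaw": 0.52},
  ],
)

```text
time: 1.7
eef_pos: [533.2, 102.8, 169.7]
orientation: [[-0.961, 0.277, -0.003], [0.277, 0.961, -0.001], [0.002, -0.001, -1.0]]
wrist_force: [-1.0, -0.7, -0.1]
width: 44.5
finger_force: 0.0
```

```bash
python3 go.py -116 27 98
python3 - <<'E'
from h import *
a=[cv2.resize(cam("top")[0][110:290,140:300,::-1],(400,450)),cv2.resize(cam("scene")[0][130:270,220:344,::-1],(400,450))]
cv2.imwrite("pics/a.png",np.hstack(a))
E
```

```text
t 1.7 chute xyz -117.9 29.0 169.7 w 44.5 F [-1.  -0.7 -0.1]
shift [-0.07  -0.063  2.39 ] turn [-0.001 -0.002 -0.001] jv 1.29
```

View pics/a.png

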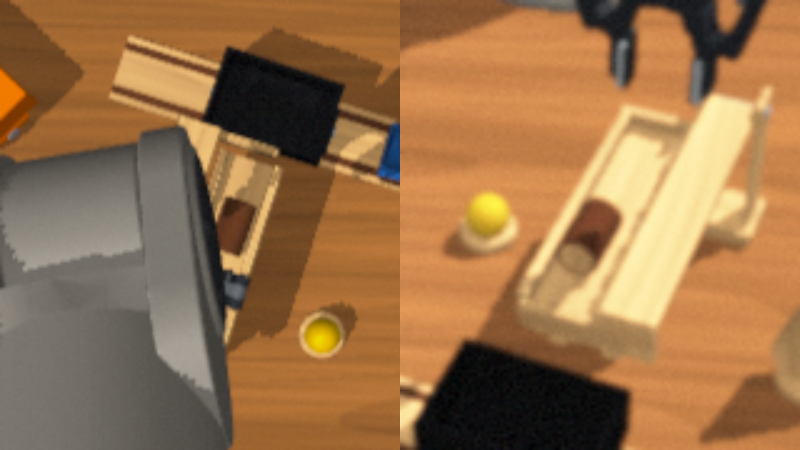

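The top crop shows finger A (235,288) over the trough just behind the log (237,225). The scene crop shows the other finger (700,95) over the board's line. Both are aligned, so I descend.

Emit:
carry_out(
  commands=[
    {"wx": 0,"wy": 0,"wz": 0,"tx": -0.05,"ty": -0.06,"tz": 0.6,"jaw": 0.52},
    {"wx": 0,"wy": 0,"wz": 0,"tx": -0.05,"ty": -0.06,"tz": 1.1,"jaw": 0.52},
    {"wx": 0,"wy": 0,"wz": 0,"tx": -0.05,"ty": -0.06,"tz": 1.5,"jaw": 0.52},
    {"wx": 0,"wy": 0,"wz": 0,"tx": -0.05,"ty": -0.06,"tz": 1.8,"jaw": 0.52},
    {"wx": 0,"wy": 0,"wz": 0,"tx": -0.05,"ty": -0.06,"tz": 2.0,"jaw": 0.52},
    {"wx": 0,"wy": 0,"wz": 0,"tx": -0.05,"ty": -0.06,"tz": 2.0,"jaw": 0.52},
  ],
)

```text
time: 2.4
eef_pos: [535.1, 100.2, 110.7]
orientation: [[-0.961, 0.277, -0.001], [0.277, 0.961, -0.0], [0.001, -0.0, -1.0]]
wrist_force: [0.4, 0.2, 0.6]
width: 44.3
finger_force: 0.0
```

```bash
python3 go.py -116 27 97
```

```text
t 2.4 chute xyz -115.4 27.0 110.7 w 44.3 F [0.4 0.2 0.6]
shift [ 0.019 -0.     0.458] turn [-0.    -0.001 -0.001] jv 0.86
```

Run:
```python
from h import *
p,P,T=cam("scene")
cv2.imwrite("pics/b.png",cv2.resize(p[120:260,220:370,::-1],(800,600),interpolation=cv2.INTER_CUBIC))
o=np.array([638.6,42.4]);a=np.radians(-16);e=np.array([np.cos(a),np.sin(a)]);n=np.array([-e[1],e[0]])
d=P[...,:2]-o;cx=d@e;cy=d@n;Z=P[...,2]
for x in range(-200,10,20):
    m=(abs(cx-x)<8)&(cy>40)&(cy<70)&(Z>70)&(Z<200); print(x,m.sum(),np.percentile(Z[m],[10,50,90]).round(1) if m.any() else "")
for y0 in(-2,56):
    m=(abs(cx+115)<14)&(abs(cy-y0)<12)&(Z>92); print(y0,np.sort(Z[m])[:40:4].round(1))
print(ctrl.read_state()["wrist_force"])
```

```text
-200 12 [126.8 127.7 128.1]
-180 33 [126.5 127.9 129.2]
-160 29 [126.2 127.8 129. ]
-140 39 [126.5 127.7 129. ]
-120 70 [126.4 128.  166.3]
-100 138 [126.9 158.9 195.8]
-80 68 [126.4 127.7 129.1]
-60 67 [126.3 127.8 129.2]
-40 68 [126.1 127.4 129.2]
-20 76 [126.3 127.8 129.4]
0 80 [126.2 127.5 128.7]
-2 [ 92.   92.2  93.   93.5 152.4 154.3 157.  157.7 160.  161.3]
56 [125.4 126.  126.2 126.4 126.6 126.7 126.9 127.  127.2 127.4]
[ 0.41689089  0.38910789 -0.41245289]
```

View pics/b.png

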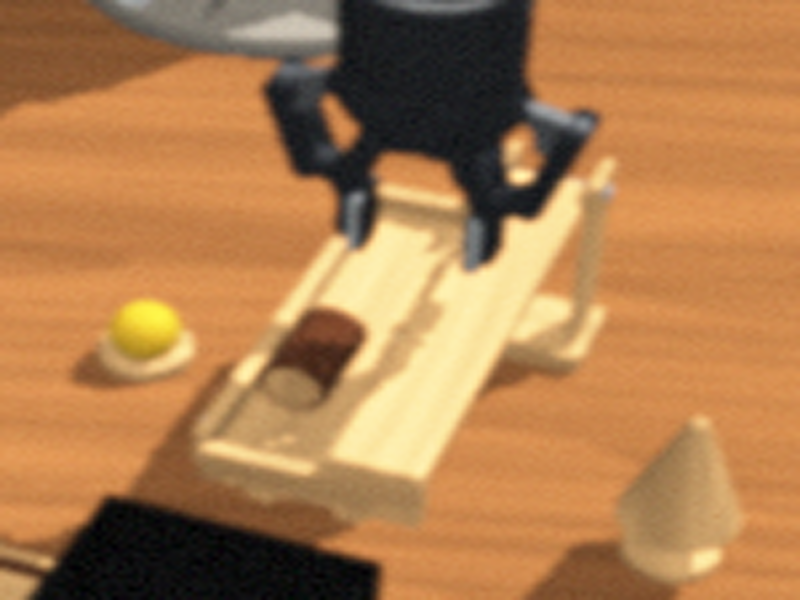

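The flap is still shut and the fingertips (355,245) and (475,265) look to be above it. I measure the tips directly.

Run:
```python
from h import *
p,P,T=cam("scene")
o=np.array([638.6,42.4]);a=np.radians(-16);e=np.array([np.cos(a),np.sin(a)]);n=np.array([-e[1],e[0]])
hsv=cv2.cvtColor(p,cv2.COLOR_RGB2HSV); dark=(hsv[...,1]<110)
for u0 in (286,309):
  for v in range(166,184,2):
    for u in range(u0-4,u0+5,2):
      q=P[v,u]; 
      if dark[v,u]: d=q[:2]-o; print((u,v),(d@e).round(),(d@n).round(),q[2].round(),end=" | ")
    print()
print(ctrl.read_state()["time"],ctrl.read_state()["eef_pos"],T[:3,3])
f=None
c=ctrl.camera("scene");f=192/np.tan(np.radians(c["vertical_fov"]/2))
Ti=np.linalg.inv(T)
for cy in(-2,56):
  for z in (98,110,125,150):
    q=Ti@np.append(np.append(o-104*e+cy*n,z),1); print(cy,z,(q[0]/q[2]*f+c["cx"]).round(1),(q[1]/q[2]*f+c["cy"]).round(1))
```

```text
(284, 166) -107.0 -4.0 185.0 | (286, 166) -103.0 2.0 189.0 | (288, 166) -109.0 5.0 186.0 | 
(284, 168) -107.0 -3.0 179.0 | (286, 168) -106.0 2.0 181.0 | (288, 168) -108.0 6.0 181.0 | 
(284, 170) -109.0 -4.0 172.0 | (286, 170) -104.0 2.0 177.0 | (288, 170) -109.0 5.0 174.0 | 
(284, 172) -110.0 -4.0 165.0 | (286, 172) -106.0 2.0 170.0 | (288, 172) -111.0 5.0 167.0 | 
(284, 174) -110.0 -4.0 159.0 | (286, 174) -103.0 3.0 166.0 | (288, 174) -112.0 5.0 160.0 | 
(282, 176) -162.0 -27.0 105.0 | (284, 176) -162.0 -22.0 107.0 | (286, 176) -105.0 2.0 159.0 | (290, 176) -183.0 -13.0 93.0 | 
(282, 178) -153.0 -24.0 107.0 | (286, 178) -172.0 -20.0 92.0 | (290, 178) -177.0 -11.0 91.0 | 
(282, 180) -146.0 -21.0 107.0 | (286, 180) -166.0 -18.0 92.0 | (288, 180) -168.0 -14.0 91.0 | (290, 180) -169.0 -9.0 92.0 | 
(284, 182) -156.0 -20.0 93.0 | (286, 182) -159.0 -15.0 92.0 | (288, 182) -161.0 -11.0 92.0 | (290, 182) -164.0 -7.0 90.0 | 
(309, 166) -102.0 55.0 206.0 | (311, 166) -104.0 59.0 205.0 | (313, 166) -109.0 62.0 202.0 | 
(309, 168) -103.0 55.0 199.0 | (311, 168) -103.0 59.0 200.0 | (313, 168) -10
[... 394 characters left out ...]
76) -106.0 56.0 175.0 | (311, 176) -108.0 60.0 174.0 | (313, 176) -109.0 64.0 174.0 | 
(307, 178) -105.0 52.0 168.0 | (309, 178) -106.0 56.0 168.0 | (311, 178) -108.0 60.0 168.0 | 
(307, 180) -104.0 52.0 163.0 | (309, 180) -107.0 56.0 162.0 | (311, 180) -109.0 60.0 161.0 | (313, 180) -148.0 55.0 129.0 | 
(305, 182) -135.0 39.0 128.0 | (307, 182) -104.0 53.0 158.0 | (309, 182) -107.0 56.0 156.0 | (311, 182) -143.0 52.0 126.0 | (313, 182) -143.0 57.0 127.0 | 
2.5 [535.58128223 100.08112068 111.54105159] [1272.90813545  109.65859795  779.22300409]
-2 98 283.5 195.5
-2 110 283.6 191.8
-2 125 283.7 187.0
-2 150 283.9 178.8
56 98 306.9 201.7
56 110 307.2 197.9
56 125 307.6 193.1
56 150 308.2 184.9
```

Run:
```python
from h import *
p,P,T=cam("scene")
o=np.array([638.6,42.4]);a=np.radians(-16);e=np.array([np.cos(a),np.sin(a)]);n=np.array([-e[1],e[0]])
for u in (296,300,304,286,309):
  print(u)
  for v in range(122,186,4):
      q=P[v,u]; d=q[:2]-o; print((v,int((d@e).round()) if q[0]==q[0] else 0,(d@n).round(),q[2].round(),p[v,u].tolist()))
s=ctrl.read_state();print(s["time"],s["eef_pos"],s["joint_pos"].round(1),s["width"])
```

```text
296
(122, -82, np.float64(27.0), np.float64(322.0), [60, 58, 64])
(126, -78, np.float64(29.0), np.float64(316.0), [31, 32, 37])
(130, -79, np.float64(29.0), np.float64(306.0), [25, 33, 33])
(134, -78, np.float64(30.0), np.float64(297.0), [31, 28, 35])
(138, -78, np.float64(30.0), np.float64(288.0), [30, 30, 33])
(142, -103, np.float64(23.0), np.float64(260.0), [26, 27, 30])
(146, -105, np.float64(23.0), np.float64(248.0), [27, 29, 31])
(150, -104, np.float64(23.0), np.float64(238.0), [21, 24, 28])
(154, -104, np.float64(24.0), np.float64(228.0), [36, 28, 32])
(158, -369, np.float64(-58.0), np.float64(3.0), [206, 136, 76])
(162, -354, np.float64(-52.0), np.float64(1.0), [222, 150, 85])
(166, -211, np.float64(-8.0), np.float64(106.0), [229, 182, 122])
(170, -214, np.float64(-8.0), np.float64(90.0), [187, 147, 99])
(174, -197, np.float64(-3.0), np.float64(91.0), [250, 228, 156])
(178, -181, np.float64(3.0), np.float64(93.0), [251, 231, 165])
(182, -172, np.float64(6.0), np.float64(88.0), [252, 233, 167])
300
(122, -84, np.float64(35.0), np.float64(322.0), [93, 94, 96])
(126, -78, np.flo
[... 3378 characters left out ...]
6.0), [25, 25, 30])
(150, -107, np.float64(51.0), np.float64(244.0), [30, 31, 34])
(154, -105, np.float64(52.0), np.float64(235.0), [27, 31, 34])
(158, -97, np.float64(55.0), np.float64(231.0), [34, 34, 38])
(162, -98, np.float64(55.0), np.float64(220.0), [30, 30, 32])
(166, -101, np.float64(55.0), np.float64(206.0), [25, 25, 32])
(170, -105, np.float64(55.0), np.float64(192.0), [61, 61, 64])
(174, -107, np.float64(55.0), np.float64(179.0), [106, 111, 111])
(178, -107, np.float64(56.0), np.float64(168.0), [105, 109, 111])
(182, -107, np.float64(56.0), np.float64(156.0), [188, 161, 133])
2.6 [535.7535583  100.10783125 111.71837064] [-35.   18.5  21.3 114.4  -8.9  48.5  65.1] 44.31477934143639
```

The camera puts the tips at about z = 154 and the gripper body bottom at 228, although the TCP reading says 111. So the reading is about 43 mm low, and I go by the camera and force, descending in guarded steps.

Emit:
carry_out(
  commands=[
    {"wx": 0,"wy": 0,"wz": 0,"tx": 0,"ty": 0,"tz": 0.3,"jaw": 0.52},
    {"wx": 0,"wy": 0,"wz": 0,"tx": 0,"ty": 0,"tz": 0.6,"jaw": 0.52},
    {"wx": 0,"wy": 0,"wz": 0,"tx": 0,"ty": 0,"tz": 0.7,"jaw": 0.52},
    {"wx": 0,"wy": 0,"wz": 0,"tx": 0,"ty": 0,"tz": 0.7,"jaw": 0.52},
  ],
)

```text
time: 3.0
eef_pos: [534.9, 99.8, 89.4]
orientation: [[-0.961, 0.277, -0.001], [0.277, 0.961, -0.001], [0.001, -0.001, -1.0]]
wrist_force: [-0.7, -0.1, 0.3]
width: 44.3
finger_force: 0.0
```

```bash
cat > look.py <<'E'
from h import *
o=np.array([638.6,42.4]);a=np.radians(-16);e=np.array([np.cos(a),np.sin(a)]);n=np.array([-e[1],e[0]])
p,P,T=cam("scene")
d=P[...,:2]-o;cx=d@e;cy=d@n;Z=P[...,2];sat=cv2.cvtColor(p,cv2.COLOR_RGB2HSV)[...,1]
s=ctrl.read_state();t=(s["eef_pos"][:2]-o);tx,ty=t@e,t@n
for y0 in(ty-29,ty+29):
    m=(abs(cx-tx)<18)&(abs(cy-y0)<10)&(Z>95)&(sat<70)&(p.max(-1)<150); print("finger",Z[m].min().round() if m.any() else None,np.median(cx[m]).round(),np.median(cy[m]).round())
m=(cy>40)&(cy<68)&(cx>-30)&(cx<10)&(Z>70)&(sat>70);print("board front z",np.median(Z[m]).round(1))
hsv=cv2.cvtColor(p,cv2.COLOR_RGB2HSV);m=(abs(cy)<22)&(cx>-120)&(cx<60)&(Z>95)&(Z<130)&(p[...,0]<130)&(sat>90)
print("log",m.sum(),np.percentile(cx[m],[5,95]).round() if m.any() else "",np.median(cy[m]).round(1) if m.any() else "")
print(s["time"],s["eef_pos"].round(1),"chute",tx.round(1),ty.round(1),"F",s["wrist_force"].round(1),s["width"].round(1) if hasattr(s["width"],"round") else s["width"])
E
python3 look.py
```

```text
finger 139.0 -106.0 2.0
finger 136.0 -106.0 57.0
board front z 127.5
log 192 [-79. -42.] 3.9
3.05 [535.2  99.9  89.8] chute -115.2 26.7 F [ 0.2 -1.1  0.5] 44.64009112062053
```

Emit:
carry_out(
  commands=[
    {"wx": 0,"wy": 0,"wz": 0,"tx": 0,"ty": 0,"tz": 0.2,"jaw": 0.52},
    {"wx": 0,"wy": 0,"wz": 0,"tx": 0,"ty": 0,"tz": 0.4,"jaw": 0.52},
    {"wx": 0,"wy": 0,"wz": 0,"tx": 0,"ty": 0,"tz": 0.6,"jaw": 0.52},
    {"wx": 0,"wy": 0,"wz": 0,"tx": 0,"ty": 0,"tz": 0.7,"jaw": 0.52},
    {"wx": 0,"wy": 0,"wz": 0,"tx": 0,"ty": 0,"tz": 0.7,"jaw": 0.52},
  ],
)

```text
time: 3.55
eef_pos: [535.2, 100.1, 68.8]
orientation: [[-0.961, 0.277, -0.001], [0.277, 0.961, -0.0], [0.001, -0.0, -1.0]]
wrist_force: [-1.1, 0.4, 5.3]
width: 44.6
finger_force: 2.6
```

```bash
python3 look.py
```

```text
finger 116.0 -108.0 1.0
finger 114.0 -106.0 58.0
board front z 88.3
log 205 [-84. -42.] 4.5
3.6 [535.3 100.2  69. ] chute -115.2 27.0 F [-1.3  0.2  5.7] 44.49010156949283
```

Contact is made at 5.3 N, and the board front has dropped to z ≈ 88. That puts the tip near z = 106, so I need about 8 mm more.

Emit:
carry_out(
  commands=[
    {"wx": 0,"wy": 0,"wz": 0,"tx": 0,"ty": 0,"tz": 0.15,"jaw": 0.52},
    {"wx": 0,"wy": 0,"wz": 0,"tx": 0,"ty": 0,"tz": 0.26,"jaw": 0.52},
    {"wx": 0,"wy": 0,"wz": 0,"tx": 0,"ty": 0,"tz": 0.26,"jaw": 0.52},
  ],
)

```text
time: 3.9
eef_pos: [535.3, 100.2, 61.2]
orientation: [[-0.961, 0.277, -0.0], [0.277, 0.961, 0.0], [0.0, 0.0, -1.0]]
wrist_force: [-1.5, 0.1, 6.8]
width: 44.1
finger_force: 2.9
```

```bash
python3 look.py
python3 - <<'E'
from h import *
cv2.imwrite("pics/c.png",cv2.resize(cam("scene")[0][120:290,210:370,::-1],(640,600),interpolation=cv2.INTER_CUBIC))
E
```

```text
finger 107.0 -110.0 1.0
finger 107.0 -106.0 57.0
board front z 73.7
log 218 [-87. -42.] 4.8
3.95 [535.3 100.2  61.4] chute -115.2 27.1 F [-2.4  2.1  6.3] 44.35861352546775
```

View pics/c.png

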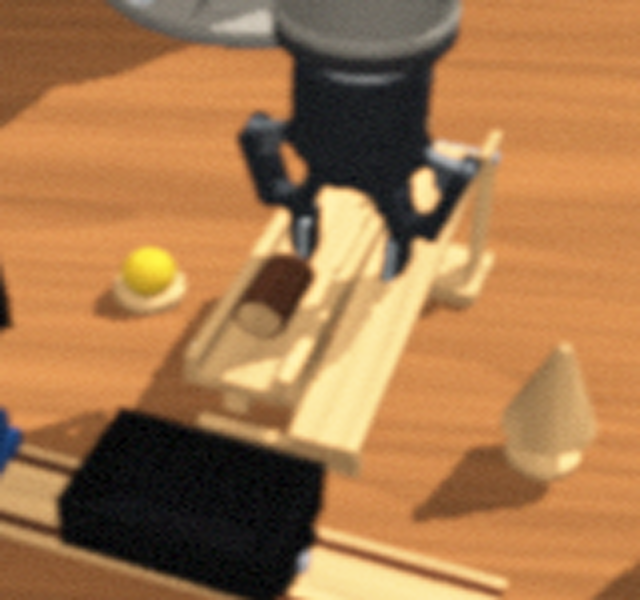

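The flap is held open at about 0.24 rad with the lip (260,430) well below the floor. Finger A (303,240) sits behind the log (275,295) and the mouth is clear, so I push.

Emit:
carry_out(
  commands=[
    {"wx": 0,"wy": 0,"wz": 0,"tx": -0.3,"ty": 0,"tz": 0,"jaw": 0.52},
    {"wx": 0,"wy": 0,"wz": 0,"tx": -0.7,"ty": 0,"tz": 0,"jaw": 0.52},
    {"wx": 0,"wy": 0,"wz": 0,"tx": -1.2,"ty": 0,"tz": 0,"jaw": 0.52},
    {"wx": 0,"wy": 0,"wz": 0,"tx": -1.8,"ty": 0,"tz": 0,"jaw": 0.52},
    {"wx": 0,"wy": 0,"wz": 0,"tx": -2.5,"ty": 0,"tz": 0,"jaw": 0.52},
    {"wx": 0,"wy": 0,"wz": 0,"tx": -3.2,"ty": 0,"tz": 0,"jaw": 0.52},
    {"wx": 0,"wy": 0,"wz": 0,"tx": -3.7,"ty": 0,"tz": 0,"jaw": 0.52},
    {"wx": 0,"wy": 0,"wz": 0,"tx": -3.75,"ty": 0,"tz": 0,"jaw": 0.52},
    {"wx": 0,"wy": 0,"wz": 0,"tx": -3.75,"ty": 0,"tz": 0,"jaw": 0.52},
  ],
)

```text
time: 4.9
eef_pos: [643.5, 68.5, 61.2]
orientation: [[-0.961, 0.278, 0.0], [0.278, 0.961, -0.0], [-0.0, -0.0, -1.0]]
wrist_force: [1.1, -1.2, 3.1]
width: 44.6
finger_force: 1.2
```

```bash
python3 look.py
python3 - <<'E'
from h import *
cv2.imwrite("pics/d.png",cv2.resize(cam("scene")[0][120:300,200:370,::-1],(560,600),interpolation=cv2.INTER_CUBIC))
E
```

```text
finger 107.0 2.0 0.0
finger 104.0 7.0 57.0
board front z 103.6
log 13 [-7.  6.] 4.5
4.95 [643.1  68.7  61.3] chute -2.9 26.6 F [ 1.1 -0.9  1.8] 44.4034953441706
```

View pics/d.png

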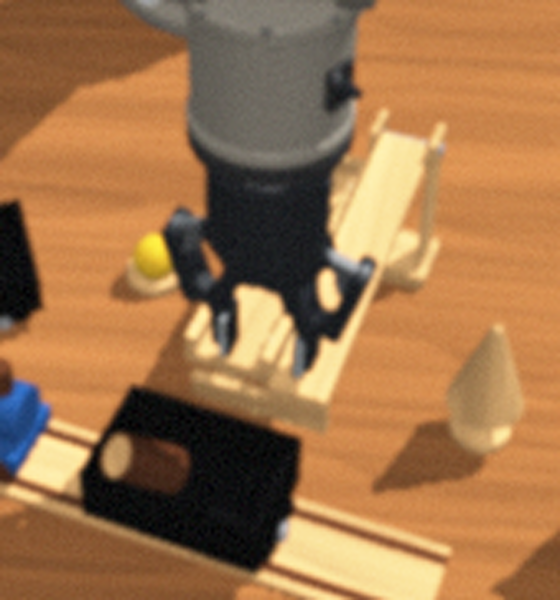

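The log (145,463) now lies crosswise in the large black wagon. I raise the arm straight up so the flap can spring shut.

Emit:
carry_out(
  commands=[
    {"wx": 0,"wy": 0,"wz": 0,"tx": 0,"ty": 0,"tz": -0.4,"jaw": 0.52},
    {"wx": 0,"wy": 0,"wz": 0,"tx": 0,"ty": 0,"tz": -0.9,"jaw": 0.52},
    {"wx": 0,"wy": 0,"wz": 0,"tx": 0,"ty": 0,"tz": -1.6,"jaw": 0.52},
    {"wx": 0,"wy": 0,"wz": 0,"tx": 0,"ty": 0,"tz": -2.6,"jaw": 0.52},
    {"wx": 0,"wy": 0,"wz": 0,"tx": 1.0,"ty": 0,"tz": -3.6,"jaw": 0.52},
    {"wx": 0,"wy": 0,"wz": 0,"tx": 2.0,"ty": 1,"tz": -4.4,"jaw": 0.52},
    {"wx": 0,"wy": 0,"wz": 0,"tx": 3.2,"ty": 2,"tz": -4.6,"jaw": 0.52},
    {"wx": 0,"wy": 0,"wz": 0,"tx": 4.0,"ty": 3,"tz": -4.6,"jaw": 0.52},
    {"wx": 0,"wy": 0,"wz": 0,"tx": 4.0,"ty": 3,"tz": -4.6,"jaw": 0.52},
  ],
)

```text
time: 5.9
eef_pos: [550.5, 194.4, 201.0]
orientation: [[-0.963, 0.27, 0.0], [0.27, 0.963, 0.003], [0.001, 0.003, -1.0]]
wrist_force: [-0.3, 0.2, -0.4]
width: 44.1
finger_force: 0.0
```

```bash
python3 look.py
python3 - <<'E'
from h import *
p,P,T=cam("scene")
cv2.imwrite("pics/e.png",cv2.resize(p[120:300,200:370,::-1],(560,600),interpolation=cv2.INTER_CUBIC))
d=P[...,:2]-[698.2,22.1];a=np.radians(-17.7);e=np.array([np.cos(a),np.sin(a)]);n=np.array([-e[1],e[0]])
m=(abs(d@e)<45)&(abs(d@n)<65)&(P[...,2]>10)&(P[...,2]<100)&(p[...,0]>55)
q=P[m];d=d[m];print(m.sum(),"x",np.percentile(d@e,[5,50,95]).round(),"y",np.percentile(d@n,[5,50,95]).round(),"z",np.percentile(q[:,2],[5,50,95,99]).round())
E
```

```text
finger 242.0 -116.0 94.0
finger 244.0 -115.0 151.0
board front z 127.6
log 0  
5.95 [551.8 191.5 200.8] chute -124.5 119.4 F [-0.4 -1.4  0.1] 44.25498591848553
477 x [-40.  18.  41.] y [-56. -22.  44.] z [23. 65. 78. 81.]
```

View pics/e.png

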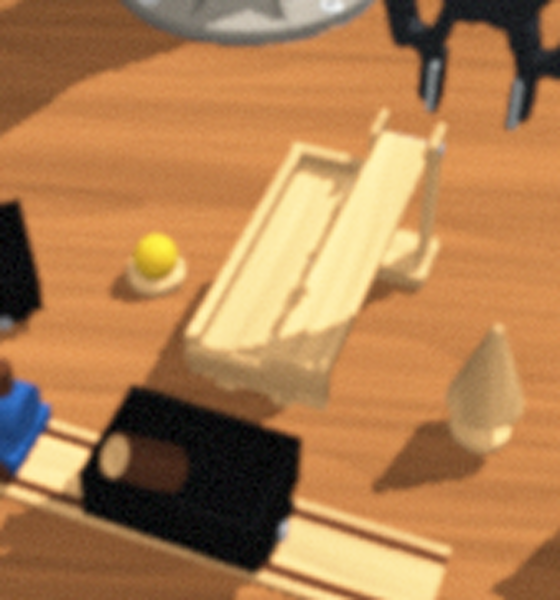

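The flap is shut and the arm is clear. I check how high the log sits in the wagon.

Run:
```python
from h import *
for nm in("scene","top"):
    p,P,T=cam(nm)
    d=P[...,:2]-[698.2,22.1];a=np.radians(-17.7);e=np.array([np.cos(a),np.sin(a)]);n=np.array([-e[1],e[0]])
    x,y,z=d@e,d@n,P[...,2];h=cv2.cvtColor(p,cv2.COLOR_RGB2HSV)
    m=(abs(x)<38)&(abs(y)<60)&(z>24)&(z<100)&(h[...,1]>90)&(p[...,0]>45)
    k=m.astype(np.uint8); N,l,s,c=cv2.connectedComponentsWithStats(k); i=1+np.argmax(s[1:,4]); m=l==i
    print(nm,m.sum(),c[i].round())
    for q,v in(("x",x),("y",y),("z",z)): print(q,np.percentile(v[m],[2,25,50,75,98]).round())
    for y0 in range(-60,60,10):
        b=m&(abs(y-y0)<5)
        if b.sum()>3: print(y0,b.sum(),"x",x[b].mean().round(),"zmax",np.percentile(z[b],95).round())
    w=(p.max(-1)<45)&(abs(x)<60)&(abs(y)<80)&(z>55)&(z<75)
    if nm=="top": 
        k=(p.max(-1)<45)&(z>15)&(z<75)&(abs(x)<70)&(abs(y)<85); N,l,s,c=cv2.connectedComponentsWithStats(k.astype(np.uint8)); i=1+np.argmax(s[1:,4]); print("wagon",cv2.minAreaRect(P[l==i][:,:2].astype(np.float32)))
    cv2.imwrite(f"pics/f_{nm}.png",cv2.resize(p[(120 if nm=="top" else 230):(190 if nm=="top" else 300),(210 if nm=="top" else 215):(290 if nm=="top" else 295),::-1],(400,350),interpolation=cv2.INTER_CUBIC))
cv2.imwrite("pics/f.png",np.hstack([cv2.imread("pics/f_scene.png"),cv2.imread("pics/f_top.png")]))
```

```text
scene 391 [242. 257.]
x [-24.   8.  17.  24.  35.]
y [-57. -40. -24. -14.  -2.]
z [40. 57. 65. 71. 80.]
-60 32 x -1.0 zmax 68.0
-50 44 x 15.0 zmax 71.0
-40 47 x 24.0 zmax 79.0
-30 66 x 25.0 zmax 81.0
-20 90 x 18.0 zmax 76.0
-10 84 x 10.0 zmax 64.0
0 28 x 4.0 zmax 55.0
top 259 [262. 152.]
x [-13.  -0.   9.  19.  37.]
y [-51. -39. -30. -20.  -7.]
z [46. 58. 65. 72. 79.]
-50 29 x 20.0 zmax 74.0
-40 60 x 17.0 zmax 78.0
-30 76 x 11.0 zmax 79.0
-20 58 x 2.0 zmax 70.0
-10 34 x -1.0 zmax 61.0
wagon ((697.6907348632812, 21.67424774169922), (125.11763763427734, 82.41349029541016), 73.09432220458984)
```

View pics/f.png

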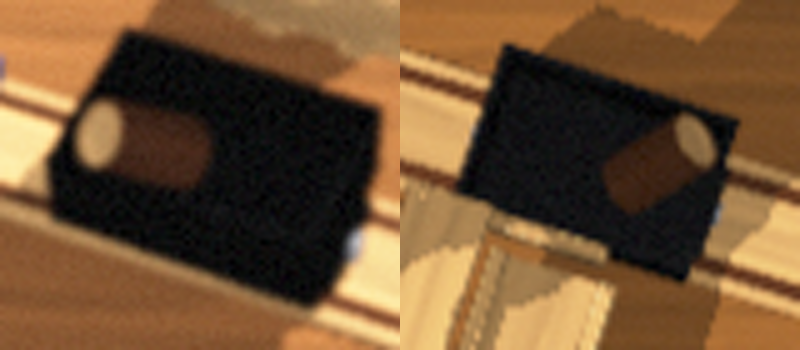

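The log leans about 28° in the wagon's corner. Its centre is about 26 mm above the wagon floor (limit 36), roughly (9, -30) from the middle, and it looks the same in both pictures. The wagon has moved less than 1 mm, so I hand in.

```bash
python3 -c "
from workcell import ctrl
print(ctrl.job_done())"
```

```text
the job is handed in; nothing more can be done
None
```

I pushed the log out through the held-open flap and it now leans at rest inside the large black wagon; the flap has sprung shut, the wagon moved under 1 mm and the arm is clear, and I handed the job in (no verdict came back).

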